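Lay the lens tube in the inspection cradle

TASK

The lens tube with the orange cap is next for inspection: pick it up and lay it on its side in the grey V cradle, down in both yokes and centred lengthwise, either way round. Set it down gently without dropping it or knocking it over, and leave the tubes with the blue and the white caps standing where they are.

Things in the scene. Friction and masses are not known exactly. Their poses are not given: they have to be found in the camera images.
- tube_orange: black lens tube, a plain cylinder 32 mm in diameter, 110 mm long, about 0.18 kg; the top 28 mm (end face too) is a bright orange cap of the same diameter. Origin on its axis at mid-length, 55 mm from either end; z along the axis towards the cap. Starts upright on the bench, cap up, in a row of three in any order, axes 110 mm or more apart; this is the one to lay down
- tube_blue: black lens tube, a plain cylinder 32 mm in diameter, 110 mm long, about 0.18 kg; the top 28 mm (end face too) is a blue cap of the same diameter. Origin on its axis at mid-length, 55 mm from either end; z along the axis towards the cap. Starts upright on the bench, cap up, in a row of three in any order, axes 110 mm or more apart; leave it standing
- tube_white: black lens tube, a plain cylinder 32 mm in diameter, 110 mm long, about 0.18 kg; the top 28 mm (end face too) is a white cap of the same diameter. Origin on its axis at mid-length, 55 mm from either end; z along the axis towards the cap. Starts upright on the bench, cap up, in a row of three in any order, axes 110 mm or more apart; leave it standing
- cradle: fixed cradle: aluminium base plate 110 x 70 x 8 mm with two grey 90 degree V yokes, 12 mm thick, at x = -36 and +36 mm, 60 mm free between them above the plate. Yokes 53 mm high, mouth 48 mm wide. Origin at the centre of the plate's underside on the bench; x along the length (the way the tube lies), z up; may stand turned. A seated tube's axis is 52 mm above the bench, over the x axis.
Not all that is in view belongs to the job. What is shaped like the tube_white but purple or turquoise is not meant.

How it is judged:
At the end, for the whole second after the job is handed in: The orange-capped tube rests in both yokes: its middle within 15 mm of the cradle's along it, 8 mm across and 6 mm of seated height, its axis within 10 degrees, either way round. The blue- and white-capped tubes stand upright (within 8 degrees), within 30 mm of where they began (x of tube_orange in the frame of cradle between -0.015 and 0.015 m and y of tube_orange in the frame of cradle between -0.008 and 0.008 m and z of tube_orange in the frame of cradle between 0.046 and 0.058 m and angle between the z axis of tube_orange and the x axis of cradle, either way round below 0.175 rad and linear speed of tube_orange below 0.02 m/s and angular speed of tube_orange below 0.2 rad/s and angle between each of tube_blue, tube_white's own z axis and vertical below 0.15 rad and distance of each of tube_blue, tube_white from where it was at the start of the episode below 0.03 m); the robot touches nothing.
It fails at once if a tube with a blue or white cap is knocked over or shifted by more than 30 mm (angle between any of tube_blue, tube_white's own z axis and vertical above 0.5 rad or distance of any of tube_blue, tube_white from where it was at the start of the episode above 0.03 m).
It fails at once if the orange-capped tube is dropped or toppled: moving faster than 0.6 m/s (a free fall of about 18 mm) with no finger touching it (contact force between the fingers and tube_orange below 0.05 N and linear speed of tube_orange above 0.6 m/s).
It also fails if it takes over 38 s, if anything falls off the work surface, if the arm or the gripper's body presses on something with over 40 N, if the wrist force passes 120 N, or if a joint passes its speed limit or range.

ROBOT

A 6-joint arm with a two-finger parallel gripper is mounted at the origin on the work surface. World frame = base frame: x ahead of the robot, y to its left, z up, the work surface at z = 0. Lengths are in m, angles in rad, forces in N, time in s.
With the tool pointing down it reaches from about 0.375 to 0.975 m from the base axis. Payload 3.8 kg.
Tool frame: the origin (TCP) lies at the very end of the fingers, on their centre line; the grasp point (between the pads) lies 19 mm behind it (tcp_to_grasp is the distance from the TCP to the grasp point, in m); z points along the fingers, y is the direction in which the jaws open and shut (so a half turn about z gives the same grasp; the last joint's range is limited). The gripper opens to 85 mm and grips with 20 to 120 N. Pads are 22 mm wide; open, the fingers measure 114 mm over their backs; the gripper's body (76 mm by 85 mm) begins 54 mm behind the grasp point. The pads swing forward as they close: fully open they stand 13 mm farther back than shut.
Start: joints at [1.203, 0.264, 1.604, -0, 1.274, -0.037], TCP at [0.219, 0.638, 0.231] pointing down, gripper open.
Joint ranges: [-2.63, 2.63], [-0.94, 2.18], [0.31, 2.57], [-1.31, 4.45], [0, 2.66], [-2.55, 2.55]. Speed limits (rad/s): [2.57, 2.57, 3.14, 3.14, 3.14, 3.14].

INTERFACE

Orientations are given as a unit quaternion [x, y, z, w].
In Python, from plant import movep, move_l, movej, gripper_to, pause, inverse_kinematics, grab_frame, IKError, close_job, current_clock, current_joints, current_joint_velocities, current_tau, current_tool_pos, current_tcp_rot, current_ft_force, current_ft_torque, current_grip_width, tcp_to_grasp gives the robot as it stands. Calls block until the motion is done:
- movep(position, orientation): joint-space move of the TCP to a pose.
- move_l(position, rot=None, max_speed=0.15): straight line of the TCP; rot=None keeps the orientation; max_speed is the mean speed in m/s.
- movej(angles): joint-space move.
- gripper_to(opening, strength=None): finger opening in m; strength is the grip in N (None keeps the last); returns when the fingers have stopped.
- pause(seconds).
- inverse_kinematics(position, orientation): joint angles nearest the present ones, or None.
- grab_frame(name): name is "side" or "top" or "wrist"; returns a dict with "frame" (480x640x3 uint8, blue, green, red), "z_map" (480x640 float32, m along the optical axis (not along the pixel's ray), 0 where there is no reading), "intrinsics" (3x3 intrinsics, pixels), "k1" (the pictures are not rectified: a ray, as slopes to the right and down, at radius r is drawn at 1 + k1 r^2 times it, then the intrinsics apply), "world_from_camera" (4x4, takes a point from camera to world coordinates). Camera axes: x right, y down, z forward; pixel columns grow to the right and rows downward; lengths in m; the calibration is good to about 2 mm. A picture is of the moment at which its call begins.
A pose or a line that the arm cannot do raises IKError and nothing moves.
- close_job(): hands the job in, once; it reports no verdict.
Readings, each from a call of its own:
- current_clock(): time.
- current_joints(): joint angles.
- current_joint_velocities(): joint speeds.
- current_tau(): joint torques, N m.
- current_tool_pos(): TCP position.
- current_tcp_rot(): TCP orientation.
- current_ft_force(): force on the tool from outside, world axes, zero at the start.
- current_ft_torque(): the same for the moment, N m.
- current_grip_width(): finger opening in m.
Only numpy, scipy, OpenCV 4.12 (cv2) and the standard library are available. Lean on these libraries where they do the work, as an engineer would, in place of code of your own. Each camera call takes 0.05 s, during which the arm holds its last target. There are 200 camera calls.

## Working session

There is one attempt and no reset: what is moved stays moved. The work goes in short steps, each a Python script; the robot and the scene stay as the last script left them, time stands still between calls to the robot, and variables do not carry over. Pictures are saved under pics/ and viewed, about 8 in all and at most 12, crops included, and the job is handed in when it is done.

```bash
ls; mkdir -p pics; python3 - <<'E'
from plant import *
import cv2, numpy as np
print(current_clock())
for n in("side","top"):
    f=grab_frame(n); cv2.imwrite(f"pics/{n}0.png",f["frame"]); np.savez(f"{n}0.npz",**{k:np.asarray(v) for k,v in f.items()})
    print(n,f["intrinsics"],f["k1"],f["world_from_camera"].round(3))
E
```

```text
pics
0.0
side [[467.72394234   0.         322.96329266]
 [  0.         467.72394234 236.40959798]
 [  0.           0.           1.        ]] -0.001535432917860959 [[ 0.957 -0.169  0.236  0.276]
 [-0.29  -0.519  0.804 -0.736]
 [-0.014 -0.838 -0.546  0.554]
 [ 0.     0.     0.     1.   ]]
top [[445.22187988   0.         319.11709058]
 [  0.         445.22187988 233.00180707]
 [  0.           0.           1.        ]] -0.06999168280397519 [[-0.02  -0.991  0.133  0.393]
 [-1.     0.022  0.014 -0.035]
 [-0.017 -0.133 -0.991  0.873]
 [ 0.     0.     0.     1.   ]]
```

View pics/side0.png

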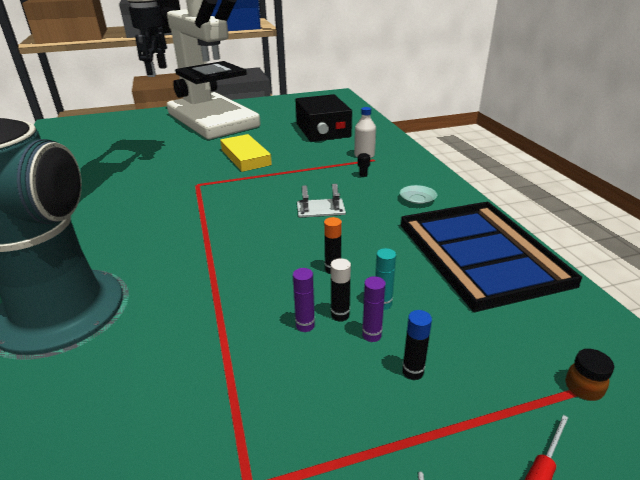

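View pics/top0.png

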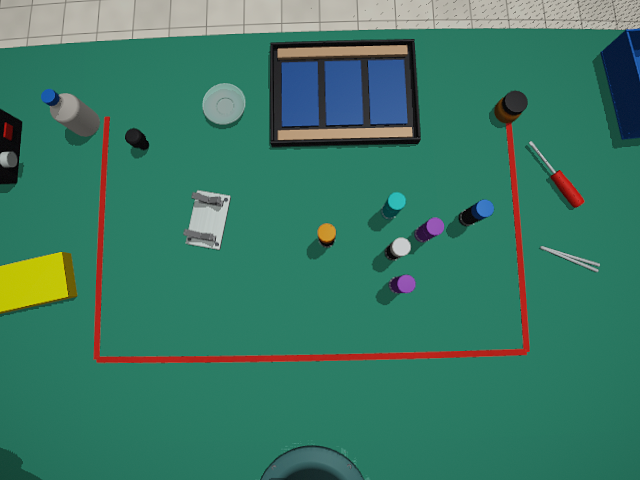

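In the top view the orange cap is at (326,234), blue at (484,209), white at (400,248). The distractors are purple at (404,284) and (431,228), and turquoise at (396,204). The cradle plate is around (207,220). In the side view the orange cap is at (333,229). It is the only orange-capped black tube, and the brown jar at (511,105) has a black lid. Next I'll measure, and confirm with a crop.

```bash
cat > h.py <<'E'
import numpy as np, cv2
def rays(f,uv):
    uv=np.asarray(uv,float).reshape(-1,1,2)
    p=cv2.undistortPoints(uv,f["intrinsics"],np.array([float(f["k1"]),0,0,0,0]))[:,0]
    T=f["world_from_camera"]; return T[:3,3],np.c_[p,np.ones(len(p))],T[:3,:3]
def onplane(f,uv,z):
    o,d,R=rays(f,uv); d=d@R.T; return o+d*((z-o[2])/d[:,2])[:,None]
def cloud(f,mask):
    v,u=np.nonzero(mask&(f["z_map"]>0)); o,d,R=rays(f,np.c_[u,v])
    return o+(d*f["z_map"][v,u][:,None])@R.T,u,v
def hsv(f): return cv2.cvtColor(f["frame"],cv2.COLOR_BGR2HSV)
E
python3 - <<'E'
from h import *
from plant import inverse_kinematics
top=dict(np.load("top0.npz")); side=dict(np.load("side0.npz"))
def blob(f,lo,hi,box):
    x0,y0,x1,y1=box; m=np.zeros((480,640),bool); m[y0:y1,x0:x1]=True
    m&=cv2.inRange(hsv(f),lo,hi)>0
    return m
for name,f,box in(("top",top,(300,215,350,255)),("side",side,(315,210,350,285))):
    m=blob(f,(5,130,90),(22,255,255),box); P,u,v=cloud(f,m); t=P[P[:,2]>.106]
    print(name,m.sum(),"cap z",np.percentile(P[:,2],[2,50,98]).round(3),"top-face mean",t.mean(0).round(4),"ext",np.ptp(t[:,:2],axis=0).round(3), len(t))
# other tubes tops
for n,c in dict(blue=(484,209),white=(400,247),pur1=(404,284),pur2=(431,228),turq=(396,204),orange=(327,234)).items(): print(n,onplane(top,[c],.11).round(3))
m=np.zeros((480,640),bool); m[180:260,170:245]=True
P,u,v=cloud(top,m)
for lo,hi in((.004,.014),(.03,.07)):
    s=(P[:,2]>lo)&(P[:,2]<hi); r=cv2.minAreaRect(P[s][:,:2].astype(np.float32)*1000); print("cradle",lo,s.sum(),r)
s=P[:,2]>.03; print("yoke max z",P[s][:,2].max())
for k in range(2):
    pass
img=cv2.resize(np.hstack([top["frame"][180:300,170:370],]),None,fx=3,fy=3,interpolation=cv2.INTER_CUBIC)
s2=cv2.resize(side["frame"][170:290,280:400],None,fx=3,fy=3,interpolation=cv2.INTER_CUBIC)
cv2.imwrite("pics/crop1.png",cv2.resize(np.hstack([img,s2]),None,fx=.83,fy=.83))
E
```

```text
top 271 cap z [0.001 0.109 0.112] top-face mean [ 0.4964 -0.037   0.1097] ext [0.03 0.03] 256
side 318 cap z [0.084 0.106 0.112] top-face mean [ 0.4972 -0.0422  0.1106] ext [0.031 0.032] 157
blue [[ 0.532 -0.313  0.11 ]]
white [[ 0.468 -0.163  0.11 ]]
pur1 [[ 0.405 -0.167  0.11 ]]
pur2 [[ 0.5   -0.218  0.11 ]]
turq [[ 0.544 -0.159  0.11 ]]
orange [[ 0.494 -0.038  0.11 ]]
cradle 0.004 1542 ((545.45068359375, 199.55014038085938), (161.14495849609375, 133.70343017578125), 0.8470889925956726)
cradle 0.03 345 ((542.8298950195312, 198.4562530517578), (57.528106689453125, 83.02874755859375), 78.87550354003906)
yoke max z 0.05540436484153188
```

View pics/crop1.png

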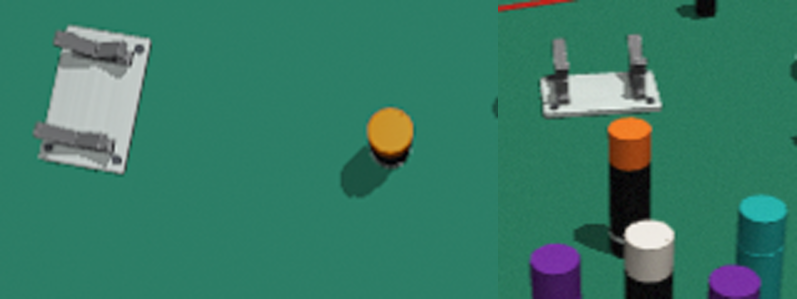

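Orange tube confirmed at about (0.496,-0.039), with the cap top at z=0.11. The cradle is near (0.543,0.199), with its axis about -11° from world x. Plan: grip the tube from the side with the tool tilted, pitch it by 90°, and lower it with the fingers between the yokes. Now I'll scan which tilts and headings are reachable.

```bash
cat >> h.py <<'E'
from scipy.spatial.transform import Rotation
G=0.019
def ori(az,th,flip=0):
    c,s=np.cos(az),np.sin(az)
    z=np.array([np.sin(th)*c,np.sin(th)*s,-np.cos(th)]); y=np.array([-s,c,0])*(-1 if flip else 1)
    return Rotation.from_matrix(np.c_[np.cross(y,z),y,z])
def pose(p,az,th,flip=0,back=0.):
    r=ori(az,th,flip); return np.asarray(p)+r.apply([0,0,G-back]), r.as_quat()
E
python3 - <<'E'
from h import *
from plant import *
print(tcp_to_grasp if not callable(tcp_to_grasp) else tcp_to_grasp())
T=np.array([.496,-.039,.062]); C=np.array([.543,.199,.052])
ik=lambda p,q: inverse_kinematics(list(p),list(q))
r=np.radians
print("PLACE")
for phi in(-11,169):
  for th in range(30,101,10):
    for fl in(0,1):
      a=[ik(*pose(C+[0,0,dz],r(phi),r(th-90),fl)) for dz in(0,.06,.12)]
      if all(x is not None for x in a): print(phi,th,fl,np.round(a[0],2),np.round(a[2],2))
print("GRASP")
for th in range(30,101,10):
  for az in range(-180,180,30):
    for fl in(0,1):
      a=[ik(*pose(T+d,r(az),r(th),fl,b)) for d,b in(([0,0,0],0),([0,0,0],.07),([0,0,.1],0))]
      if all(x is not None for x in a): print(th,az,fl,np.round(a[0],2))
E
```

```text
0.0187
PLACE
-11 30 0 [ 0.14  0.89  1.37  0.31  1.89 -1.3 ] [ 0.14  0.75  1.36  0.33  2.03 -1.25]
-11 30 1 [0.14 0.89 1.37 0.31 1.89 1.84] [0.14 0.75 1.36 0.33 2.03 1.89]
-11 40 0 [ 0.16  0.78  1.46  0.27  1.74 -1.29] [ 0.16  0.65  1.43  0.28  1.89 -1.25]
-11 40 1 [0.16 0.78 1.46 0.27 1.74 1.85] [0.16 0.65 1.43 0.28 1.89 1.89]
-11 50 0 [ 0.18  0.67  1.56  0.23  1.58 -1.28] [ 0.18  0.55  1.51  0.24  1.75 -1.24]
-11 50 1 [0.18 0.67 1.56 0.23 1.58 1.86] [0.18 0.55 1.51 0.24 1.75 1.9 ]
-11 60 0 [ 0.2   0.57  1.66  0.19  1.41 -1.26] [ 0.2   0.44  1.6   0.19  1.59 -1.22]
-11 60 1 [0.2  0.57 1.66 0.19 1.41 1.88] [0.2  0.44 1.6  0.19 1.59 1.92]
-11 70 0 [ 0.23  0.47  1.76  0.15  1.23 -1.22] [ 0.23  0.34  1.69  0.14  1.43 -1.19]
-11 70 1 [0.23 0.47 1.76 0.15 1.23 1.92] [0.23 0.34 1.69 0.14 1.43 1.95]
-11 80 0 [ 0.26  0.37  1.87  0.09  1.06 -1.16] [ 0.26  0.24  1.79  0.08  1.27 -1.14]
-11 80 1 [0.26 0.37 1.87 0.09 1.06 1.98] [0.26 0.24 1.79 0.08 1.27 2.  ]
-11 90 0 [ 0.31  0.28  1.98 -0.    0.88 -1.07] [ 0.31  0.14  1.9  -0.    1.1  -1.07]
-11 90 1 [ 0.31  0.28  1.98 -0.    0.88  2.07] [ 0.31 
[... 6682 characters left out ...]
3  1.13  1.4  -0.53  2.29 -1.87]
100 -120 0 [ 0.32  1.04  1.62 -0.85  2.08  1.21]
100 -120 1 [ 0.32  1.04  1.62 -0.85  2.08 -1.93]
100 -90 0 [ 0.48  0.95  1.91 -1.15  1.87  1.31]
100 -90 1 [ 0.48  0.95  1.91 -1.15  1.87 -1.83]
100 30 0 [-0.83  0.93  2.42  1.74  1.78  1.37]
100 30 1 [-0.83  0.93  2.42  1.74  1.78 -1.77]
100 60 0 [-0.82  0.91  2.13  1.3   1.78  1.68]
100 60 1 [-0.82  0.91  2.13  1.3   1.78 -1.47]
100 90 0 [-0.67  0.98  1.82  0.98  1.95  1.86]
100 90 1 [-0.67  0.98  1.82  0.98  1.95 -1.28]
100 120 0 [-0.49  1.07  1.55  0.69  2.17  1.9 ]
100 120 1 [-0.49  1.07  1.55  0.69  2.17 -1.24]
100 150 0 [-0.28  1.15  1.36  0.34  2.36  1.77]
100 150 1 [-0.28  1.15  1.36  0.34  2.36 -1.37]
```

Feasible: grasp with heading -150°, tilt 70° (wrist on the free far-left side), and place with heading 169°, tilt -20°. On the way I'll take a close look at the cradle.

```bash
python3 - <<'E'
from h import *
from plant import *
p,q=pose([.545,.199,.27],np.radians(169),0,1)
movep(list(p),list(q)); print(current_clock(),current_joints())
f=grab_frame("wrist"); np.savez("w1.npz",**{k:np.asarray(v) for k,v in f.items()}); cv2.imwrite("pics/w1.png",f["frame"])
P,u,v=cloud(f,np.ones((480,640),bool)); near=np.hypot(P[:,0]-.543,P[:,1]-.199)<.1
for lo,hi in((.004,.014),(.03,.06)):
    s=near&(P[:,2]>lo)&(P[:,2]<hi); m=np.zeros((480,640),np.uint8); m[v[s],u[s]]=1
    print(lo,s.sum(),cv2.minAreaRect(P[s][:,:2].astype(np.float32)*1000))
# plate by colour: bright, unsaturated
m=cv2.inRange(hsv(f),(0,0,120),(180,60,255)); cs,_=cv2.findContours(m,0,2); c=max(cs,key=cv2.contourArea)
W=onplane(f,c.reshape(-1,2),.008)[:,:2]; print("plate",cv2.contourArea(c),c.reshape(-1,2).min(0),c.reshape(-1,2).max(0),cv2.minAreaRect(W.astype(np.float32)*1000))
E
```

```text
2.075 [ 3.08439472e-01  7.37773811e-02  1.78793390e+00  3.95836617e-04
  1.27987936e+00 -1.07144452e+00]
0.004 6713 ((543.2798461914062, 197.3234100341797), (70.05499267578125, 109.44181060791016), 78.76911926269531)
0.03 2093 ((543.4862060546875, 197.49545288085938), (56.54061508178711, 84.24639892578125), 78.92577362060547)
plate 9118.0 [272 128] [351 249] ((544.0596313476562, 197.65878295898438), (70.33831024169922, 111.04039001464844), 78.70081329345703)
```

View pics/w1.png

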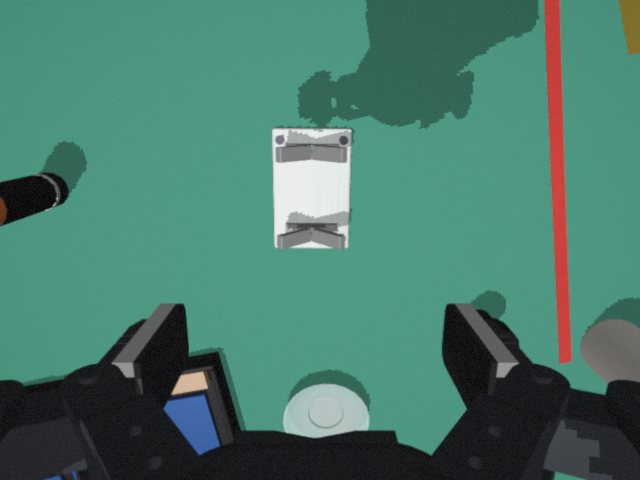

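The cradle is seen at pixels (272..351, 128..249), and the fitted plate of 70x110 mm matches the stated size. Its centre is (0.5436,0.1975) and its axis 168.8°. Next is the pre-grasp pose with one close check of the tube.

```bash
python3 - <<'E'
from h import *
from plant import *
r=np.radians; T=np.array([.4966,-.039,.060])
L=lambda x:(list(x[0]),list(x[1]))
gripper_to(.07)
movep(*L(pose(T+[0,0,.10],r(-150),r(70),1,.11))); print(current_clock(),np.round(current_joints(),2))
p,q=L(pose(T,r(-150),r(70),1,.09)); move_l(p,q,.25); print(current_clock(),current_tool_pos(),current_grip_width())
f=grab_frame("wrist"); np.savez("w2.npz",**{k:np.asarray(v) for k,v in f.items()}); cv2.imwrite("pics/w2.png",f["frame"])
m=cv2.inRange(hsv(f),(5,130,90),(22,255,255))>0
P,u,v=cloud(f,m); s=np.hypot(P[:,0]-.4966,P[:,1]+.039)<.04; P=P[s]
print(s.sum(),np.percentile(P,[2,50,98],axis=0).round(4))
t=P[P[:,2]>.108]; print("top face",len(t),(t.min(0)+t.max(0))/2,np.ptp(t,axis=0))
w=P[(P[:,2]<.105)&(P[:,2]>.085)][:,:2]
if len(w)>20:
    A=np.c_[2*w,np.ones(len(w))]; x=np.linalg.lstsq(A,(w**2).sum(1),rcond=None)[0]; print("circle",x[:2],np.sqrt(x[2]+x[0]**2+x[1]**2),len(w))
E
```

```text
3.325 [ 0.16  0.84  1.26 -0.42  2.2  -1.96]
3.9083 [ 0.55508089 -0.00504693  0.08681911] 0.07018506928073055
4867 [[ 0.4878 -0.0486  0.0841]
 [ 0.5088 -0.0317  0.1043]
 [ 0.5144 -0.0215  0.1112]]
top face 1952 [ 0.49955627 -0.03665876  0.10986514] [0.03255852 0.03117875 0.00372968]
circle [ 0.49873818 -0.03700847] 0.01536706760997353 2324
```

View pics/w2.png

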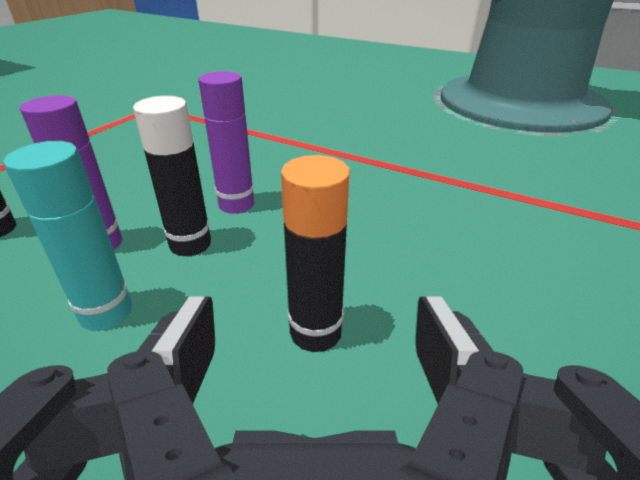

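The wrist view shows the orange tube centred between the pads: cap at (316,190), base at (316,335). The fit gives its axis at (0.4985,-0.0372), within about 3 mm of the first estimate. Grasp, lift and look.

```bash
python3 - <<'E'
from h import *
from plant import *
r=np.radians; T=np.array([.4985,-.0372,.060])
L=lambda x:(list(x[0]),list(x[1]))
az,th=r(-150),r(70)
p,q=L(pose(T,az,th,1,.06)); move_l(p,q,.1)
p,q=L(pose(T,az,th,1,-.003)); move_l(p,q,.1)
gripper_to(.02,60); print("grip",current_clock(),current_grip_width(),current_ft_force())
# tube in tool frame (assumes still upright, mid height .055, at the fit)
R=Rotation.from_quat(current_tcp_rot()); rel=R.inv().apply(np.array([.4985,-.0372,.055])-current_tool_pos()); ax=R.inv().apply([0,0,1])
print(rel,ax); np.savez("rel.npz",rel=rel,ax=ax)
p=np.array(current_tool_pos()); move_l(list(p+[0,0,.02]),None,.05); move_l(list(p+[0,0,.11]),None,.2)
print(current_clock(),current_grip_width(),current_ft_force())
f=grab_frame("wrist"); g=grab_frame("side"); cv2.imwrite("pics/lift.png",cv2.resize(np.hstack([f["frame"],g["frame"][100:420,200:520].repeat(1,0) if 0 else cv2.resize(g["frame"][100:420,200:520],(480,480))]),(800,343)))
C=np.array([.5436,.1975,.052]); phi=r(168.8)
for dz in(.1,.03,0):
    o=ori(phi,th-np.pi/2,1); t=C+[0,0,dz]-o.apply(rel); print(dz,o.apply(ax).round(3),t.round(4),inverse_kinematics(list(t),list(o.as_quat())))
E
```

```text
grip 5.6 0.030392134791541972 [ 1.49859732 -0.03284219  1.61112044]
[-0.00473793  0.00017711 -0.01978304] [ 9.39461739e-01 -5.48498565e-04 -3.42653381e-01]
6.75 0.030304965353756867 [ 0.25024996 -0.29180355 -2.85822642]
0.1 [-0.981  0.194  0.001] [0.5458 0.1969 0.1318] [ 0.4219816   0.00929629  2.128433   -0.29877976  0.73787717 -0.75832374]
0.03 [-0.981  0.194  0.001] [0.5458 0.1969 0.0618] [ 0.4219816   0.10772601  2.17817259 -0.35964814  0.59757349 -0.68101264]
0 [-0.981  0.194  0.001] [0.5458 0.1969 0.0318] [ 0.4219816   0.15670862  2.19362296 -0.39698722  0.53768347 -0.63675085]
```

View pics/lift.png

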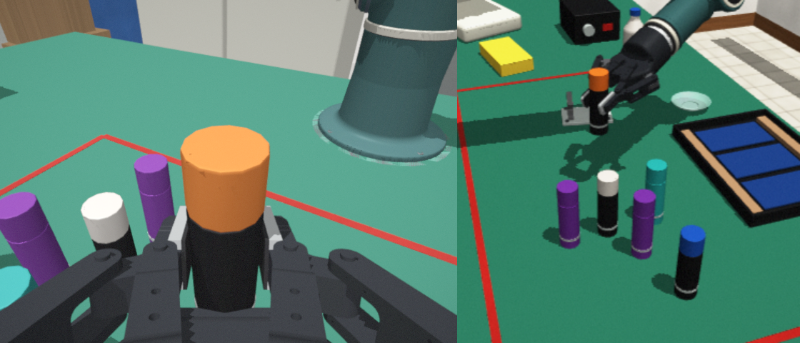

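The tube is held upright and square in the grip (wrist view, cap at (225,180)), and the others are still standing. Now I'll reorient above the cradle and check.

```bash
python3 - <<'E'
from h import *
from plant import *
r=np.radians; d=np.load("rel.npz"); rel=d["rel"]; th=r(70)
C=np.array([.5436,.1975,.052]); phi=r(168.8); o=ori(phi,th-np.pi/2,1)
tgt=lambda dz:list(C+[0,0,dz]-o.apply(rel))
p=np.array(current_tool_pos()); 
movep(tgt(.1),list(o.as_quat())); print(current_clock(),current_grip_width(),current_ft_force())
move_l(tgt(.04),None,.12)
f=grab_frame("wrist"); g=grab_frame("side"); t=grab_frame("top")
for n,k in(("wrist",f),("side",g),("top",t)):
    m=cv2.inRange(hsv(k),(5,130,70),(22,255,255))>0
    P,u,v=cloud(k,m); s=(np.abs(P[:,:2]-C[:2])<.09).all(1)&(P[:,2]>.05)&(P[:,2]<.14); P=P[s]
    if len(P)<10: print(n,"none"); continue
    Q=(P-C)@np.array([[np.cos(phi),-np.sin(phi),0],[np.sin(phi),np.cos(phi),0],[0,0,1]])
    print(n,len(P),"along/across/up of seat",np.percentile(Q,[2,50,98],axis=0).round(4).tolist())
a=cv2.resize(g["frame"][140:260,260:400],(560,480)); b=cv2.resize(f["frame"],(640,480))
cv2.imwrite("pics/above.png",cv2.resize(np.hstack([b,a]),(800,320)))
E
```

```text
8.0417 0.030334567146533622 [ 0.08606572 -0.91751152 -2.99264588]
wrist 15627 along/across/up of seat [[0.0275, -0.0151, 0.0279], [0.0501, -0.0011, 0.0502], [0.0545, 0.0127, 0.0548]]
side 175 along/across/up of seat [[0.0247, -0.0026, 0.0302], [0.0382, 0.0129, 0.0476], [0.052, 0.0472, 0.0699]]
top 66 along/across/up of seat [[0.0385, 0.0024, 0.0349], [0.0481, 0.0106, 0.0477], [0.0538, 0.0134, 0.0536]]
```

View pics/above.png

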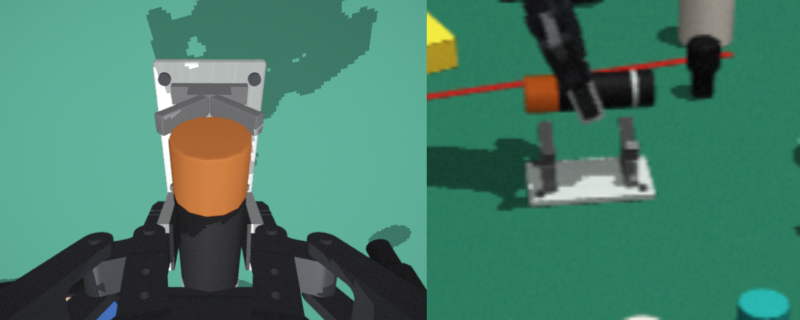

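The tube is level over the yokes: cap end at +54.5 mm (55 expected), about 1 mm off across, height within 1.5 mm. Lowering gently with force watched.

```bash
python3 - <<'E'
from h import *
from plant import *
r=np.radians; rel=np.load("rel.npz")["rel"]; th=r(70)
C=np.array([.5436,.1975,.052]); phi=r(168.8); o=ori(phi,th-np.pi/2,1)
tgt=lambda dz:list(C+[0,0,dz]-o.apply(rel))
move_l(tgt(.008),None,.06); pause(.2); f0=np.array(current_ft_force()); print(current_clock(),f0)
for dz in np.arange(.006,-.0041,-.001):
    move_l(tgt(dz),None,.02); df=np.array(current_ft_force())-f0; print(round(dz,4),df.round(2),round(current_clock(),2))
    if df[2]>4: break
g=grab_frame("side"); f=grab_frame("wrist")
cv2.imwrite("pics/down.png",cv2.resize(np.hstack([f["frame"],cv2.resize(g["frame"][140:260,260:400],(560,480))]),(800,320)))
E
```

```text
9.725 [ 0.48686827 -0.4958728  -2.57426596]
0.006 [-0.55  0.66  1.16] 9.97
0.005 [-1.72  0.75  1.41] 10.22
0.004 [-0.23 -0.43  0.15] 10.47
0.003 [-0.49  0.06  0.74] 10.72
0.002 [-0.72 -1.34  3.24] 10.97
0.001 [-3.8  -3.48 10.12] 11.22
```

View pics/down.png

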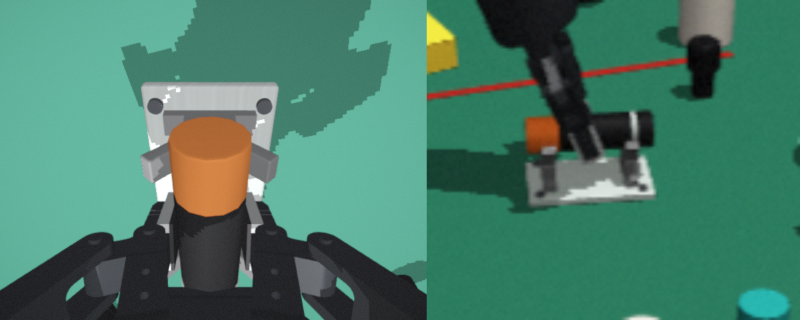

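The tube touches both yokes at about +1.5 mm (10 N), as expected for seated. Releasing, withdrawing and checking.

```bash
python3 - <<'E'
from h import *
from plant import *
gripper_to(.036); gripper_to(.065); pause(.2)
o=Rotation.from_quat(current_tcp_rot()); p=np.array(current_tool_pos())
move_l(list(p-o.apply([0,0,.06])),None,.1); print(current_clock(),current_ft_force())
move_l(list(p-o.apply([0,0,.16])),None,.2)
C=np.array([.5436,.1975,.052]); phi=np.radians(168.8)
M=np.array([[np.cos(phi),-np.sin(phi),0],[np.sin(phi),np.cos(phi),0],[0,0,1]])
f=grab_frame("wrist"); t=grab_frame("top"); g=grab_frame("side")
P,u,v=cloud(f,np.ones((480,640),bool)); Q=(P-C)@M
s=(np.abs(Q[:,0])<.075)&(np.abs(Q[:,1])<.02)&(Q[:,2]>.006)&(Q[:,2]<.03); Q=Q[s]
print("tube ext",len(Q),np.percentile(Q,[1,50,99],axis=0).round(4).tolist())
tp=Q[Q[:,2]>.0135]; print("ridge slopes y/x z/x",np.polyfit(tp[:,0],tp[:,1],1).round(4),np.polyfit(tp[:,0],tp[:,2],1).round(4))
for a in(-.045,-.02,.02,.045):
    w=Q[np.abs(Q[:,0]-a)<.008]; print(a,len(w),"top",np.percentile(w[:,2],98).round(4),"y mid",((np.percentile(w[:,1],1)+np.percentile(w[:,1],99))/2).round(4)) if len(w)>5 else None
for n,c in dict(blue=(484,209),white=(400,247)).items(): 
    a=np.load("top0.npz")["frame"]; x,y=c; print(n,np.abs(a[y-15:y+15,x-15:x+15].astype(int)-t["frame"][y-15:y+15,x-15:x+15]).mean())
cv2.imwrite("pics/end.png",cv2.resize(np.hstack([f["frame"],g["frame"]]),(800,300))); print(current_clock())
E
```

```text
12.9 [ 0.22476186 -0.42478945 -0.99516403]
tube ext 6256 [[-0.0538, -0.0146, 0.0064], [0.011, -0.0005, 0.0144], [0.0542, 0.0142, 0.0173]]
ridge slopes y/x z/x [-0.0007  0.0001] [-0.0011  0.0154]
-0.045 650 top 0.0172 y mid -0.0001
-0.02 752 top 0.0169 y mid -0.0002
0.02 972 top 0.0171 y mid -0.0002
0.045 1147 top 0.017 y mid -0.0003
blue 4.44
white 4.927777777777778
13.7
```

View pics/end.png

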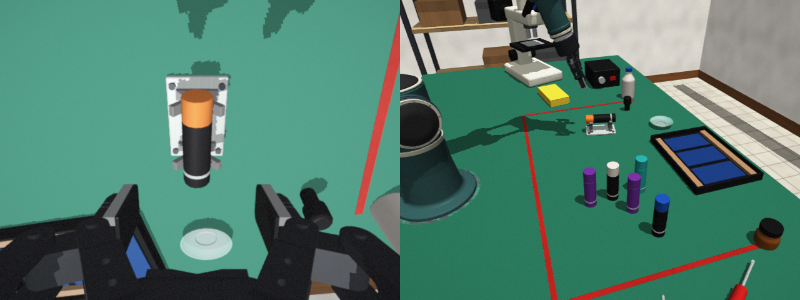

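The tube lies level in both yokes (wrist view, (197,140)). It spans -54 to +54 mm along the cradle and is 0.2 mm off across. The blue and white tubes are unchanged. Handing in.

```bash
python3 -c "
from plant import *
close_job(); print(current_clock())"
```

```text
the job is handed in; nothing more can be done
the job is handed in; nothing more can be done
```

The orange-capped tube is lying in the V cradle, down in both yokes, and the job is handed in. I gripped it from the side at mid-height, pitched it 90° in the air, lowered it until it touched the yokes (about 10 N), then released and backed away.

- **Position:** the last wrist view showed it centred to within 1 mm lengthwise and about 0.2 mm across. It was level, in line with the cradle, and about 1 mm above the nominal seated height, all well inside the limits.
- **Other tubes:** blue and white look untouched in the final pictures. I compared the images around them but did not measure their positions again.
- **Time:** the clock read 13.7 s just before hand-in, and the gripper was about 16 cm clear.
- **Disagreements:** the first top and side camera estimates of the tube were 2–5 mm apart, so I used the close wrist measurement. No check failed.

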